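# Post the finished-work tin through the sprung flap of the collection box

### The arm

A 7-joint arm with a two-finger parallel gripper is mounted at the origin on the work surface. World frame = base frame: x ahead of the robot, y to its left, z up, the work surface at z = 0. Lengths are in m, angles in rad, forces in N, time in s.
With the tool pointing down it reaches from about 0.425 to 1.025 m from the base axis. Payload 9.4 kg.
Tool frame: the origin (TCP) lies on the centre line of the jaws, within the pads' length; the fingertips stand 22 mm ahead of it and the grasp point (between the pads) lies 3 mm ahead of it (bot.tip_extent is the distance from the TCP to the fingertips, in m); x points along the fingers, y is the direction in which the jaws open and shut, and the axes are right-handed (so a half turn about x gives the same grasp; the last joint's range is limited). The gripper opens to 85 mm and grips with 20 to 120 N. Pads are 22 mm wide; open, the fingers measure 114 mm over their backs; the gripper's body (76 mm by 85 mm) begins 54 mm behind the grasp point. The pads swing forward as they close: fully open they stand 13 mm farther back than shut.
Start: joints at [1.134, 0.599, -0.003, 1.599, 0.002, 0.943, -0.08], TCP at [0.255, -0.679, 0.253] pointing down, gripper open.
Joint ranges: [-2.57, 2.57], [-0.35, 1.97], [-1.29, 1.29], [0.11, 2.56], [-1.05, 4.19], [0.11, 1.86], [-2.63, 2.63]. Speed limits (rad/s): [2.22, 2.22, 3.01, 3.01, 3.14, 3.14, 3.14].

### API

Orientations are given as a rotation vector (axis times angle).
In Python, from station import bot, read_camera gives the robot as it stands.
- The arm moves only by the tool jog_arm, never from a script. Its argument "rows" is a list that holds one entry, the list of rows, each a list of 7 numbers: the turn, a rotation vector about the tool's x, y, z in degrees, then the shift along the tool's x, y, z in mm, then the finger opening in mm, from 0 to 85.4. A call has 1 to 20 rows; each row is the pose to reach, as a shift and turn from the pose commanded when the call began, along the tool's axes at that moment; what a row does not reach only later rows make up. A row lasts 1/10 s, in which the tool goes at most 50 mm and 8.59 degrees, less where a joint would pass 70% of its speed; a pose out of reach is approached as far as the arm can. A call with a gripper value outside its range is refused whole. The fingers move at their own pace and stop on an object; "newtons" is the grip in N (left out, the last holds). Time passes only in rows, so rows that repeat a pose let the fingers close. It gives the time, the measured TCP pose, the force and the opening at its end, in the units of the state.
- bot.observe(): the state, without advancing time (a new reading comes with each control period).
- read_camera(name): name is "side" or "top"; returns a dict with "frame" (384x512x3 uint8, blue, green, red), "fx", "fy", "cx", "cy" (pixels), "distortion" ([k1, k2, p1, p2, k3] as OpenCV has them; the pictures are not rectified), "xyz" and "orientation" of the camera in the world. Camera axes: x right, y down, z forward; pixel columns grow to the right and rows downward; lengths in m; the calibration is good to about 2 mm. A picture is of the moment at which its call begins. There is no depth.
- bot.finish_job(): hands the job in, once; it reports no verdict.
The state is a dict: "time": time; "q": joint angles; "qd": joint speeds; "joint_efforts": joint torques, N m; "eef_pos": TCP position; "tool_rot": TCP orientation; "contact_force": force on the tool from outside, world axes, zero at the start; "torque": the same for the moment, N m; "gripper_width": finger opening in m.
Only numpy, scipy, OpenCV 4.12 (cv2) and the standard library are available. Lean on these libraries where they do the work, as an engineer would, in place of code of your own. Each camera call takes 0.05 s, during which the arm holds its last target.

### The job

Take the long metal tin out of the two-slot wooden rack, lay it down flat so that you can take hold of it the other way, then push it lengthwise, lying flat, over the ledge and right through the sprung flap, so that it slides down into the collection box and the flap snaps shut behind it. Leave the short tin standing in the rack, and do not disturb the burr block, the jar or the ring mandrel.

Things in the scene. Friction and masses are not known exactly. Their poses are not given: they have to be found in the camera images.
- long_tin: The tin to post: a shut, solid aluminium case, 88 x 20 x 58 mm, about 0.3 kg, with a dark seam. Origin at its centre; x along its 88 mm length, y across its 20 mm thickness, z along its 58 mm width. At the start it stands on its long edge (z up) in one of the two slots of the rack, either one.
- short_tin: The like tin that must stay in the rack: 56 x 20 x 58 mm, same finish; origin at its centre, same axes. It stands in the other slot.
- rack: Fixed beech rack, 110 (x) x 170 (y) mm, origin on the bench under its centre. Two slots run along its x, centred at y = -45 and +45 mm, each 23 mm wide, open-ended; slot floor 12 mm and tops of the slot walls 28 mm above the bench, walls 12 mm thick. The tins' tops are at 70 mm.
- mat: Fixed flat cork mat, 240 (x) x 150 (y) x 3 mm thick, origin under its centre on the bench: clear space for laying a thing down. A tin stood there on its long edge is steady until its top is pushed some 20 mm sideways; then it falls flat on its side.
- drop_box: Fixed grey metal collection box with a clear roof. Origin on the bench below the lip of its mouth, x into the box (the way to push), z up. Box: x = -4 (outside of the 4 mm front wall) to 154 mm, y = -60 to 60 mm, roof top 143 mm above the bench. Inside, a smooth slide falls 40 degrees from the lip to the floor: a tin pushed until its tail is at the front wall tips and slides down by itself.
- mouth (a point): Middle of the lip, on the ledge's top, 90 mm above the bench, at x = 0 of the box, where the ledge ends and the drop inside begins. Axes as the box's. The opening above it is 72 mm wide (y) and 34 mm high, from 90 to 124 mm above the bench; the front wall above and beside it reaches 140 mm. A tin passes only flat and lengthwise.
- flap (a joint): Sprung steel flap, 70 x 33 x 3 mm, closing the opening from inside, 1.5 mm behind the front wall, hinged at its top edge 125 mm above the bench. 0 = shut, grows to 1.5 rad as it swings into the box. Its spring shuts it: about 0.4 N at its lower edge to start it, 1.2 N when wide open.
- burr_block: Bystander: round wooden block with small burrs, 72 mm across, 65 mm high, origin under its centre.
- jar: Bystander: small jar, 48 mm across, 65 mm high, origin under its centre.
- mandrel: Bystander: upright steel ring mandrel on a 60 mm foot, 140 mm high, origin under its centre.
- ledge (a point): Middle of the flat rimless ledge in front of the mouth, on its top, 90 mm above the bench. The ledge is 110 mm long (x = -55 to 55 mm from here) and 76 mm wide (y = -38 to 38 mm), 4 mm thick, on two thin legs. Axes as the box's. Ledge, flap and long tin are smooth metal (friction about 0.25 on one another).
Mind the look-alikes: they are no part of the job. What is shaped like the long_tin but orange or yellow is not meant.

How it is judged:
On the way, in this order (a step that is already met when the one before it is completed fails the run):
1. the long tin has been taken out of the rack and lies flat on its broad side, on the mat, the bench or the ledge, out of the fingers ((angle between long_tin's own y axis and vertical below 0.15 rad or angle between long_tin's own y axis and vertical above 2.99 rad) and contact force between long_tin and the fingers below 0.05 N and linear speed of long_tin below 0.03 m/s and contact force between long_tin and rack below 0.05 N), for 0.1 s.
2. the tin itself pushes the flap open (value of joint flap above 0.5 rad and contact force between long_tin and flap above 0.1 N), for 0.05 s.
At the end, for the whole second after the job is handed in: The long tin lies at rest wholly inside the collection box (its centre within the box's walls and below 85 mm), the flap is shut to within 0.08 rad, and the short tin is still upright, within 20 mm of where it stood in the rack (x of long_tin in the frame of drop_box between 0.004 and 0.15 m and y of long_tin in the frame of drop_box between -0.06 and 0.06 m and z of long_tin in the frame of drop_box below 0.085 m and value of joint flap below 0.08 rad and linear speed of long_tin below 0.02 m/s and distance of short_tin from where it was at the start of the episode below 0.02 m and angle between short_tin's own z axis and vertical below 0.3 rad); the robot touches nothing.
It fails at once if the short tin is moved more than 30 mm (distance of short_tin from where it was at the start of the episode above 0.03 m).
It fails at once if the burr block, the jar or the mandrel is shifted more than 30 mm or knocked over (distance of any of burr_block, jar, mandrel from where it was at the start of the episode above 0.03 m or angle between any of burr_block, jar, mandrel's own z axis and vertical above 0.5 rad).
It also fails if it takes over 67 s, if anything falls off the work surface, if the arm or the gripper's body presses on something with over 40 N, if the wrist force passes 120 N, or if a joint passes its speed limit or range.

## Working session

There is one attempt and no reset: what is moved stays moved. The work goes in short steps, Python scripts to look and compute and a tool call to move; the robot and the scene stay as the last step left them, time stands still between calls to the robot, and variables do not carry over. Pictures are saved under pics/ and viewed, and the job is handed in when it is done.

Besides the shell and the picture viewer there is one more tool, called after "Emit:" as name(argument=value, ...), one argument or row to a line, values as JSON. jog_arm: Moves the arm, as the interface text tells. Its arguments: {"type":"object","properties":{"rows":{"type":"array"},"newtons":{"type":"number"}},"required":["rows"]}

```bash
ls; mkdir -p pics; python3 - <<'E'
from station import bot, read_camera
import cv2
for n in ("side","top"):
    c=read_camera(n); cv2.imwrite(f"pics/{n}0.png",c["frame"])
    print(n,{k:v for k,v in c.items() if k!="frame"})
print(bot.observe(), bot.tip_extent)
E
```

```text
pics
side {'fx': 484.84589646584476, 'fy': 484.84589646584476, 'cx': 255.40946935823317, 'cy': 190.54582461070504, 'distortion': array([0.0535108, 0.       , 0.       , 0.       , 0.       ]), 'xyz': array([0.30629261, 0.96980234, 0.90128879]), 'orientation': array([-0.41591815,  2.73850892, -1.20093598])}
top {'fx': 430.47931269253877, 'fy': 430.47931269253877, 'cx': 255.10328827972515, 'cy': 193.60275424718287, 'distortion': array([-0.16346102,  0.        ,  0.        ,  0.        ,  0.        ]), 'xyz': array([0.34371198, 0.13725334, 1.10666792]), 'orientation': array([-1.95245882,  2.27366346, -0.23390644])}
{'time': 0.1, 'q': array([ 1.13429631,  0.60004255, -0.00251079,  1.60006861,  0.0017829 ,
        0.94287306, -0.07978487]), 'qd': array([-0.00049349, -0.00159768,  0.00123273, -0.00175102,  0.0004912 ,
       -0.00029075,  0.00126949]), 'joint_efforts': array([ 4.13558693e-03, -7.78000188e+01,  1.56935345e+00, -2.58625960e+01,
        1.25652010e-02,  5.45154267e-03,  4.01532247e-07]), 'eef_pos': array([ 0.25510096, -0.67821825,  0.25249892]), 'tool_rot': array([ 2.02548344,  0.36985274, -2.026265  ]), 'contact_force': array([ 0.8944181 , -0.26693798,  0.16317861]), 'torque': array([ 0.00579175, -0.08928657,  0.04061004]), 'gripper_width': 0.08519796158507112} 0.022
```

View pics/side0.png

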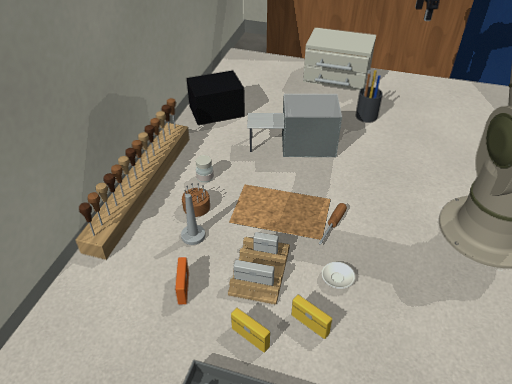

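View pics/top0.png

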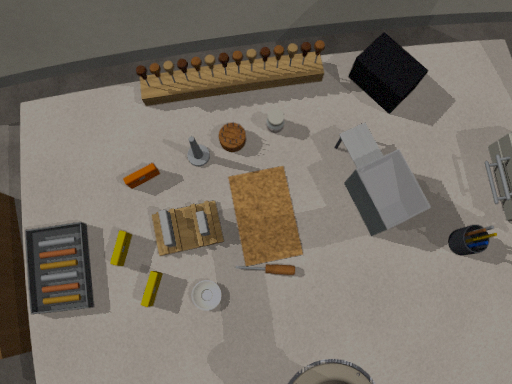

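The long_tin candidates in the top image are:
- grey tin in the rack, left slot (165,228)
- grey tin in the rack, right slot (202,222)
- orange tin (141,175)
- yellow tins (121,248) and (151,288)
- grey, orange and yellow bars in the tray (58,242) to (62,300)

The grey tin in the left slot looks longer than the other. I'll check it in a close crop.

```bash
cat > h.py <<'E'
import numpy as np, cv2
from scipy.spatial.transform import Rotation as R
from station import bot, read_camera
def cam(n):
    c=read_camera(n); c["K"]=np.array([[c["fx"],0,c["cx"]],[0,c["fy"],c["cy"]],[0,0,1]]); c["R"]=R.from_rotvec(c["orientation"]).as_matrix(); return c
def proj(c,P):
    P=np.atleast_2d(np.array(P,float)); Rc=c["R"].T; t=-Rc@c["xyz"]
    return cv2.projectPoints(P,cv2.Rodrigues(Rc)[0],t,c["K"],c["distortion"])[0].reshape(-1,2)
def back(c,uv,z):
    uv=np.atleast_2d(np.array(uv,float)); n=cv2.undistortPoints(uv.reshape(-1,1,2),c["K"],c["distortion"]).reshape(-1,2)
    d=np.c_[n,np.ones(len(n))]@c["R"].T
    return c["xyz"]+d*((z-c["xyz"][2])/d[:,2])[:,None]
def crop(c,x0,y0,x1,y1,s,name,draw=None):
    f=cv2.resize(c["frame"][y0:y1,x0:x1],None,fx=s,fy=s,interpolation=cv2.INTER_CUBIC)
    if draw is not None:
        for p in draw: cv2.circle(f,(int((p[0]-x0+.5)*s),int((p[1]-y0+.5)*s)),2,(0,0,255),-1)
    cv2.imwrite(f"pics/{name}.png",f)
E
python3 - <<'E'
from h import *
t=cam("top"); s=cam("side")
crop(t,140,190,240,265,8,"t_rack"); crop(t,330,110,440,240,4.5,"t_box")
crop(s,220,180,345,310,4.5,"s_rack"); crop(s,235,80,350,165,6.5,"s_box")
print(back(t,[[165,228],[202,222]],.07), back(s,[[253,268],[265,240]],.07))
E
```

```text
[[0.50700939 0.33644951 0.07      ]
 [0.50825314 0.24460011 0.07      ]] [[0.50803929 0.34479234 0.07      ]
 [0.50605238 0.26031624 0.07      ]]
```

View pics/t_rack.png

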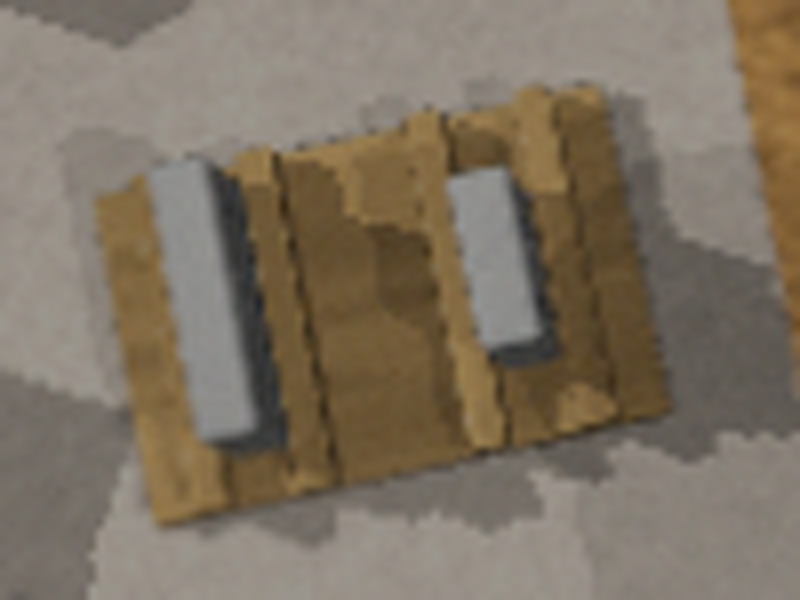

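View pics/t_box.png

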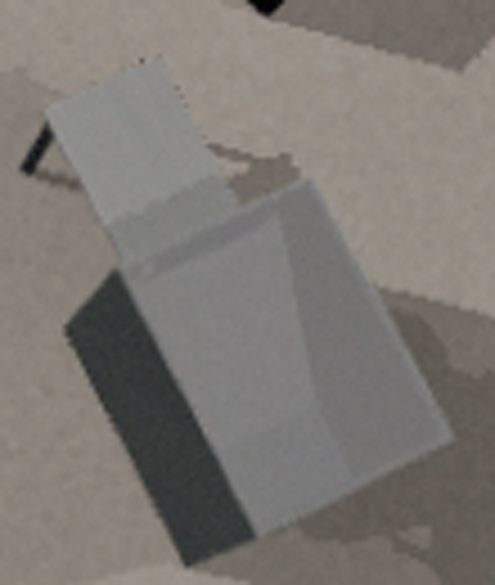

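View pics/s_rack.png

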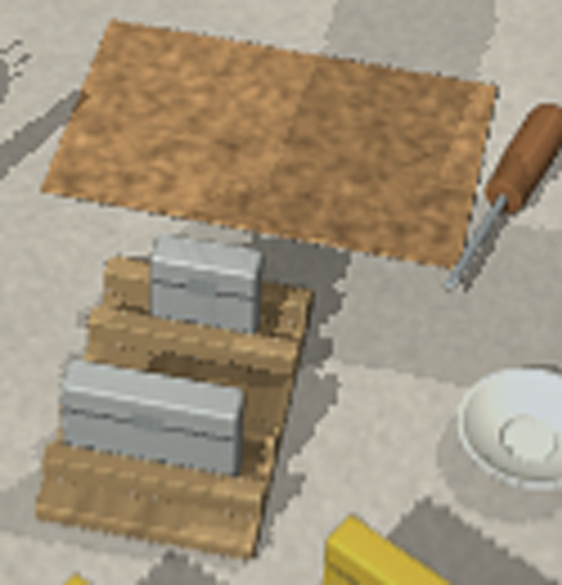

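View pics/s_box.png

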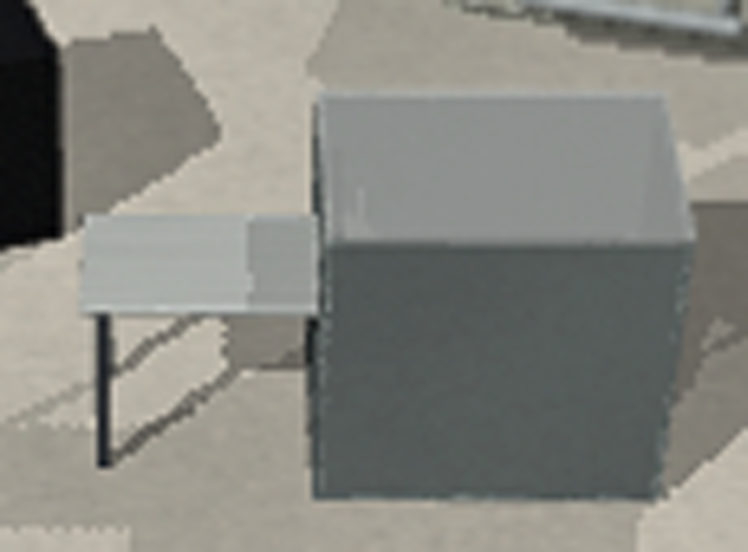

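```bash
python3 - <<'E'
from h import *
from scipy.optimize import least_squares
t=cam("top"); s=cam("side")
px=lambda L,x0,y0,k:np.array(L,float)/k+[x0-.5,y0-.5]
def fit(name,model,tp,mi_t,sp,mi_s,x0):
    model=np.array(model,float)
    def w(p,i):
        m=model[i]; c,ss=np.cos(p[2]),np.sin(p[2]); return np.c_[c*m[:,0]-ss*m[:,1]+p[0],ss*m[:,0]+c*m[:,1]+p[1],m[:,2]]
    def r(p):
        o=[]
        if len(tp):o.append((proj(t,w(p,mi_t))-tp).ravel())
        if len(sp):o.append((proj(s,w(p,mi_s))-sp).ravel())
        return np.concatenate(o)
    q=least_squares(r,x0); print(name,q.x.round(4),np.rad2deg(q.x[2]).round(1),"res px",q.fun.reshape(-1,2).round(1).tolist())
# raw
TL=px([(150,170),(205,157),(255,435),(200,445)],140,190,8); print(back(t,TL,.07).round(4))
TS=px([(447,178),(503,167),(545,340),(490,352)],140,190,8); print(back(t,TS,.07).round(4))
B=px([(122,268),(312,180),(452,437),(257,537)],330,110,4.5); print("roof",back(t,B,.143).round(4))
L=px([(47,110),(158,60)],330,110,4.5); print("ledge",back(t,L,.09).round(4))
SB=px([(320,95),(665,95),(692,240),(325,243)],235,80,6.5);print("sroof",back(s,SB,.143).round(4))
SL=px([(82,215),(80,312),(318,312),(320,213)],235,80,6.5);print("sledge",back(s,SL,.09).round(4))
ST=px([(75,362),(245,393),(238,430)],220,180,4.5);print("stinlong",back(s,ST,.07).round(4))
M=px([(112,20),(497,88),(462,268),(42,190)],220,180,4.5);print("mat side",back(s,M,.003).round(4))
print("mat top",back(t,[[230,176],[283,167],[301,254],[244,263]],.003).round(4))
print("by top", back(t,[[232,136],[276,120]],.065).round(3), back(t,[[199,157],[192,137]],0).round(3), back(t,[[192,137]],.14).round(3))
E
```

```text
[[0.552  0.3483 0.07  ]
 [0.5535 0.3309 0.07  ]
 [0.4662 0.3254 0.07  ]
 [0.4656 0.3425 0.07  ]]
[[0.5358 0.2575 0.07  ]
 [0.5366 0.24   0.07  ]
 [0.482  0.2342 0.07  ]
 [0.4808 0.2512 0.07  ]]
roof [[ 0.5654 -0.135   0.143 ]
 [ 0.5978 -0.247   0.143 ]
 [ 0.4508 -0.2911  0.143 ]
 [ 0.4166 -0.1764  0.143 ]]
ledge [[ 0.6734 -0.1268  0.09  ]
 [ 0.6938 -0.1958  0.09  ]]
sroof [[ 0.5977 -0.2402  0.143 ]
 [ 0.449  -0.2854  0.143 ]
 [ 0.4171 -0.1744  0.143 ]
 [ 0.5654 -0.1268  0.143 ]]
sledge [[ 0.696  -0.1925  0.09  ]
 [ 0.6732 -0.1194  0.09  ]
 [ 0.5726 -0.1505  0.09  ]
 [ 0.5919 -0.2263  0.09  ]]
stinlong [[0.5499 0.3346 0.07  ]
 [0.4658 0.3284 0.07  ]
 [0.463  0.3505 0.07  ]]
mat side [[0.6355 0.0217 0.003 ]
 [0.3973 0.0116 0.003 ]
 [0.3886 0.1583 0.003 ]
 [0.6281 0.171  0.003 ]]
mat top [[0.6295 0.1625 0.003 ]
 [0.6326 0.0199 0.003 ]
 [0.3987 0.0119 0.003 ]
 [0.3983 0.1593 0.003 ]]
by top [[0.717 0.142 0.065]
 [0.743 0.023 0.065]] [[0.695 0.238 0.   ]
 [0.754 0.25  0.   ]] [[0.703 0.236 0.14 ]]
```

The close crop confirms the choice. The grey tin in the left slot (t_rack crop, 200,300) measures about 87 mm and is the long tin. The one at (495,260) measures about 55 mm and is the short tin. Next I'll compute the first reach.

```bash
cat >> h.py <<'E'
def go(pos,yaw,rel=None):
    """tool down, jaws across an axis at yaw(deg). prints turn/shift from present pose"""
    o=bot.observe(); R0=R.from_rotvec(o["tool_rot"]).as_matrix()
    best=None
    for k in (0,180):
        a=np.deg2rad(yaw+k); y=np.array([-np.sin(a),np.cos(a),0]); x=np.array([0,0,-1.]); T=np.c_[x,y,np.cross(x,y)]
        rv=R.from_matrix(R0.T@T).as_rotvec(degrees=True)
        sh=R0.T@(np.array(pos)-o["eef_pos"])*1000
        print("yaw",yaw+k,"turn",rv.round(1),"shift",sh.round(1))
def st():
    o=bot.observe(); T=R.from_rotvec(o["tool_rot"]).as_matrix()
    print("t",round(o["time"],2),"pos",o["eef_pos"].round(4),"F",o["contact_force"].round(2),"w",round(o["gripper_width"],4),"q",o["q"].round(2)); print("axes x",T[:,0].round(3),"y",T[:,1].round(3),"z",T[:,2].round(3))
E
python3 - <<'E'
from h import *
st(); go([.60,-.2,.25],3.7); go([.509,.339,.20],3.7)
E
```

```text
t 0.3 pos [ 0.2552 -0.6785  0.253 ] F [-0.55 -0.91 -0.5 ] w 0.0853 q [ 1.13  0.6  -0.    1.6   0.    0.94 -0.08]
axes x [-0.  0. -1.] y [ 0.352 -0.936 -0.001] z [-0.936 -0.352  0.   ]
yaw 3.7 turn [-163.1   -0.     0. ] shift [   3.1 -326.4 -491.2]
yaw 183.7 turn [16.9  0.   0. ] shift [   3.1 -326.4 -491.2]
yaw 3.7 turn [-163.1   -0.     0. ] shift [  53.4 -862.9 -595.8]
yaw 183.7 turn [16.9  0.   0. ] shift [  53.4 -862.9 -595.8]
```

Emit:
jog_arm(
  rows=[
    [[17,0,0,3,-326,-491,85],[17,0,0,3,-326,-491,85],[17,0,0,3,-326,-491,85],[17,0,0,3,-326,-491,85],[17,0,0,3,-326,-491,85],[17,0,0,3,-326,-491,85],[17,0,0,3,-326,-491,85],[17,0,0,3,-326,-491,85],[17,0,0,3,-326,-491,85],[17,0,0,3,-326,-491,85],[17,0,0,3,-326,-491,85],[17,0,0,20,-520,-540,85],[17,0,0,53,-863,-596,85],[17,0,0,53,-863,-596,65],[17,0,0,53,-863,-596,65],[17,0,0,53,-863,-596,65],[17,0,0,53,-863,-596,65],[17,0,0,53,-863,-596,65],[17,0,0,53,-863,-596,65],[17,0,0,53,-863,-596,65]],
  ],
)

```text
time: 2.3
eef_pos: [0.5252, 0.2145, 0.2116]
tool_rot: [2.19, 0.069, -2.189]
contact_force: [0.8, 0.1, -0.6]
gripper_width: 0.0649
```

```bash
python3 - <<'E'
from h import *
st(); go([.509,.339,.20],3.7); go([.509,.339,.057],3.7)
E
```

```text
t 2.3 pos [0.5252 0.2145 0.2116] F [ 0.82  0.14 -0.62] w 0.0649 q [-0.52  0.46  0.04  2.01 -0.03  0.67 -1.96]
axes x [ 0.  0. -1.] y [ 0.063 -0.998 -0.   ] z [-0.998 -0.063 -0.   ]
yaw 3.7 turn [179.9   0.    0. ] shift [  11.6 -125.3    8.4]
yaw 183.7 turn [-0.1 -0.   0. ] shift [  11.6 -125.3    8.4]
yaw 3.7 turn [179.9   0.    0. ] shift [ 154.6 -125.3    8.4]
yaw 183.7 turn [-0.1 -0.   0. ] shift [ 154.6 -125.3    8.4]
```

Emit:
jog_arm(
  rows=[
    [[0,0,0,12,-125,8,65],[0,0,0,12,-125,8,65],[0,0,0,12,-125,8,65],[0,0,0,12,-125,8,65],[0,0,0,70,-125,8,65],[0,0,0,70,-125,8,65],[0,0,0,70,-125,8,65]],
  ],
)

```text
time: 3.0
eef_pos: [0.5093, 0.3351, 0.1404]
tool_rot: [2.185, 0.065, -2.192]
contact_force: [0.1, 0.4, -0.1]
gripper_width: 0.065
```

```bash
python3 - <<'E'
from h import *
st(); go([.509,.339,.057],3.7)
t=cam("top"); s=cam("side")
crop(t,130,180,250,270,6,"t2"); crop(s,200,180,345,310,5,"s2")
E
```

```text
t 3.0 pos [0.5093 0.3351 0.1404] F [ 0.12  0.4  -0.1 ] w 0.065 q [-0.7   0.6   0.04  1.96 -0.04  0.58 -2.14]
axes x [-0.003 -0.003 -1.   ] y [ 0.062 -0.998  0.003] z [-0.998 -0.062  0.003]
yaw 3.7 turn [179.9  -0.2  -0.3] shift [83.4 -4.1 -0.2]
yaw 183.7 turn [-0.1  0.2 -0.2] shift [83.4 -4.1 -0.2]
```

View pics/t2.png

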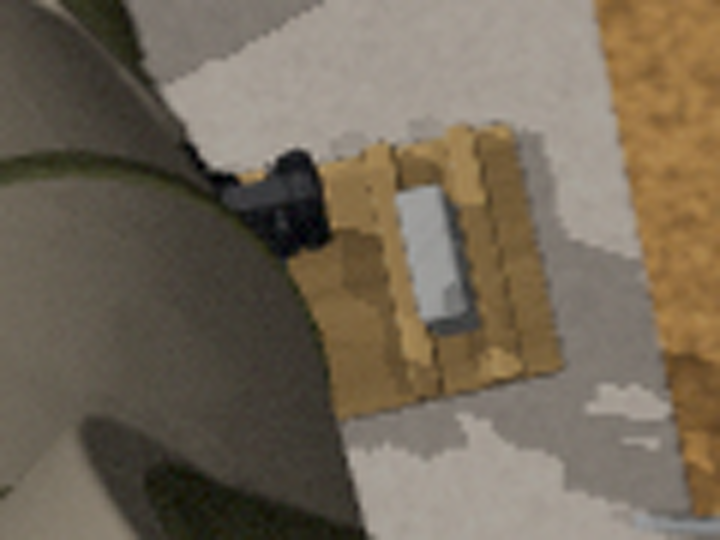

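View pics/s2.png

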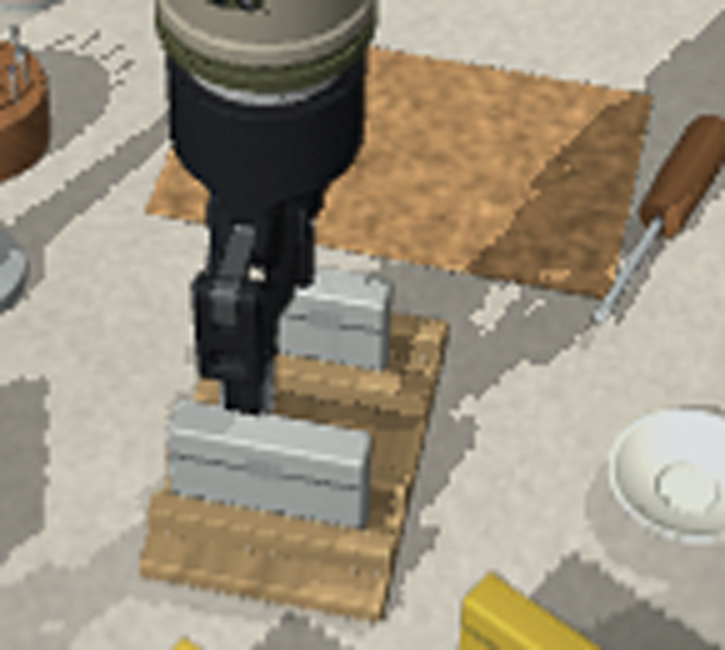

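```bash
python3 - <<'E'
from h import *
s=cam("side")
P=[[.509,.335+.0325,.118],[.509,.335-.0325,.118],[.5,.335+.0325,.118],[.5,.335+.046,.118]]
pt=proj(s,P);print(((pt-[200,180])*5).round())
tin=[[.509+dx*np.cos(.065)-dy*np.sin(.065),.339+dx*np.sin(.065)+dy*np.cos(.065),z] for dx in(-.044,.044) for dy in (-.01,.01) for z in (.012,.07)]
q=proj(s,tin); print(((q-[200,180])*5).round()); crop(s,200,180,345,310,5,"s3",np.r_[pt,q])
E
```

```text
[[246. 408.]
 [292. 295.]
 [266. 413.]
 [256. 438.]]
[[368. 512.]
 [371. 430.]
 [359. 548.]
 [362. 467.]
 [179. 475.]
 [175. 393.]
 [167. 510.]
 [163. 428.]]
```

View pics/s3.png

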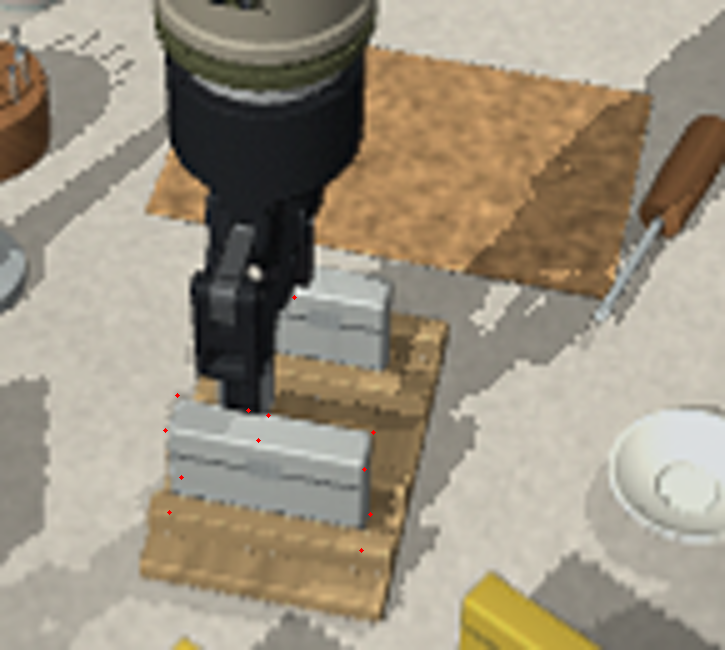

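The side view shows the gripper over the long tin, with its near fingertip at crop (246,405), within 1 px of my projection. The tin also matches the model, so I'll descend and grip.

Emit:
jog_arm(
  rows=[
    [[0,0,0,40,-4,0,65],[0,0,0,70,-4,0,65],[0,0,0,82,-4,0,65],[0,0,0,82,-4,0,65]],
  ],
)

```text
time: 3.55
eef_pos: [0.5095, 0.3403, 0.0593]
tool_rot: [2.188, 0.068, -2.19]
contact_force: [-0.3, 0.1, 0.5]
gripper_width: 0.0645
```

```bash
python3 - <<'E'
from h import *
st()
t=cam("top"); s=cam("side")
crop(s,200,180,345,310,5,"s4")
E
```

```text
t 3.55 pos [0.5095 0.3403 0.0593] F [-0.27  0.09  0.49] w 0.0645 q [-0.7   0.73  0.03  2.   -0.04  0.42 -2.15]
axes x [-0.001 -0.001 -1.   ] y [ 0.063 -0.998  0.001] z [-0.998 -0.063  0.001]
```

View pics/s4.png

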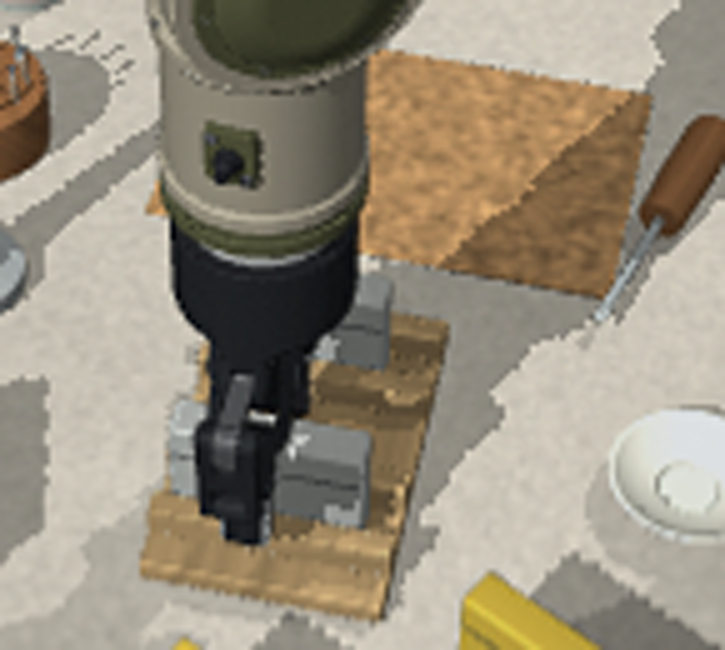

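Emit:
jog_arm(
  rows=[
    [[0,0,0,0,0,0,40],[0,0,0,0,0,0,25],[0,0,0,0,0,0,15],[0,0,0,0,0,0,10],[0,0,0,0,0,0,10],[0,0,0,0,0,0,10]],
  ],
  newtons=45,
)

```text
time: 4.25
eef_pos: [0.5097, 0.3387, 0.0598]
tool_rot: [2.188, 0.065, -2.189]
contact_force: [0.3, -6.2, 2.4]
gripper_width: 0.0194
```

```bash
python3 - <<'E'
from h import *
st(); go([.5095,.34,.16],3.7); go([.515,.135,.16],2.4)
E
```

```text
t 4.25 pos [0.5097 0.3387 0.0598] F [ 0.26 -6.18  2.42] w 0.0194 q [-0.7   0.73  0.03  2.   -0.04  0.42 -2.15]
axes x [-0.001 -0.002 -1.   ] y [ 0.062 -0.998  0.002] z [-0.998 -0.062  0.001]
yaw 3.7 turn [ 1.799e+02 -2.000e-01 -1.000e-01] shift [-100.2   -1.1    0.2]
yaw 183.7 turn [-0.1  0.  -0.1] shift [-100.2   -1.1    0.2]
yaw 2.4 turn [-1.788e+02  2.000e-01  1.000e-01] shift [-99.7 203.9   7.4]
yaw 182.4 turn [ 1.2  0.  -0.1] shift [-99.7 203.9   7.4]
```

Emit:
jog_arm(
  rows=[
    [[0,0,0,-10,1,0,10],[0,0,0,-40,1,0,10],[0,0,0,-75,1,0,10],[0,0,0,-100,1,0,10],[0,0,0,-100,40,1,10],[1,0,0,-100,85,3,10],[1,0,0,-100,130,5,10],[1,0,0,-100,175,7,10],[1,0,0,-100,214,7,10],[1,0,0,-100,214,7,10],[1,0,0,-60,214,7,10],[1,0,0,-25,214,7,10],[1,0,0,-10,214,7,10],[1,0,0,-10,214,7,10]],
  ],
)

```text
time: 5.65
eef_pos: [0.5151, 0.1271, 0.068]
tool_rot: [2.194, 0.05, -2.201]
contact_force: [-1.2, 0.4, -2.6]
gripper_width: 0.0195
```

```bash
python3 - <<'E'
from h import *
st(); go([.515,.125,.0515],2.4)
s=cam("side"); t=cam("top")
crop(s,200,170,345,310,5,"s5"); crop(t,130,150,310,280,4,"t5")
E
```

```text
t 5.65 pos [0.5151 0.1271 0.068 ] F [-1.21  0.36 -2.63] w 0.0195 q [-0.35  0.66  0.01  2.18 -0.01  0.31 -1.86]
axes x [-0.003 -0.001 -1.   ] y [ 0.046 -0.999  0.001] z [-0.999 -0.046  0.003]
yaw 2.4 turn [-179.8    0.     0.3] shift [16.5  2.   0.1]
yaw 182.4 turn [ 0.2  0.2 -0. ] shift [16.5  2.   0.1]
```

View pics/s5.png

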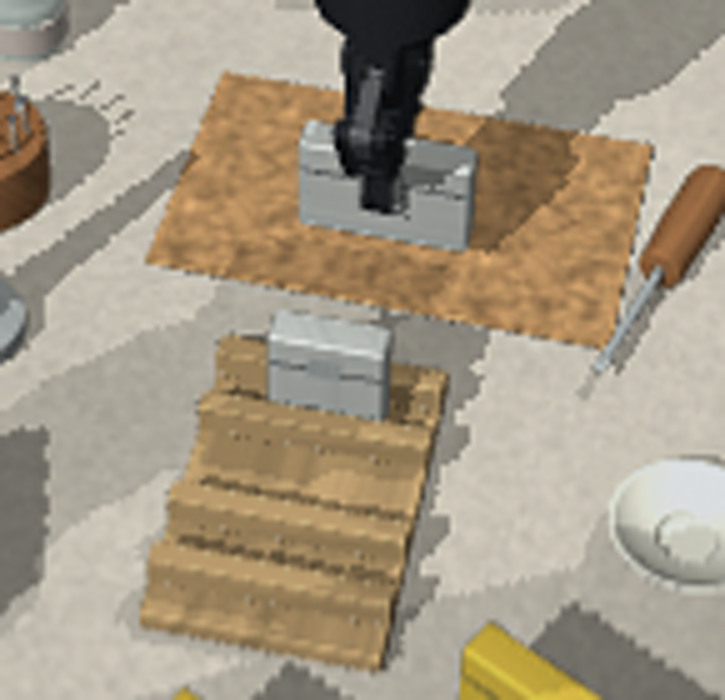

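View pics/t5.png

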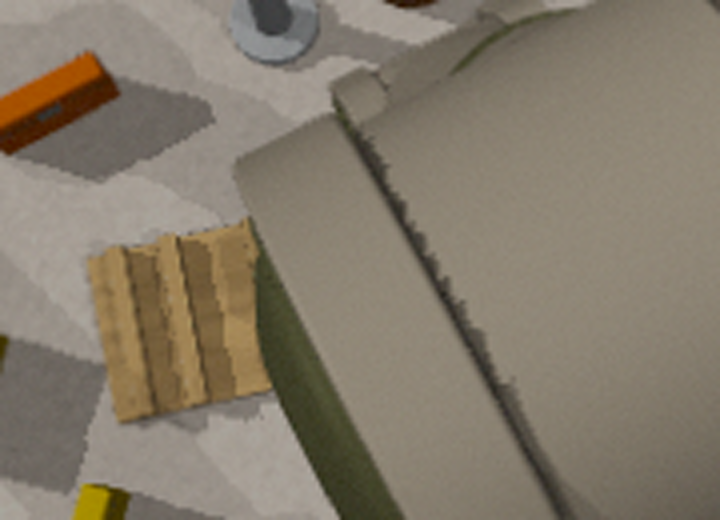

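The side view shows the long tin upright in the fingers over the mat (crop 385,190). The short tin is still in the rack (330,365). I'll lower it until it touches.

Emit:
jog_arm(
  rows=[
    [[0,0,0,8,2,0,10],[0,0,0,13,2,0,10],[0,0,0,15,2,0,10],[0,0,0,16.5,2,0,10],[0,0,0,17,2,0,10],[0,0,0,17,2,0,10]],
  ],
)

```text
time: 6.35
eef_pos: [0.5162, 0.1247, 0.0526]
tool_rot: [2.198, 0.05, -2.198]
contact_force: [-0.8, 0.2, -4.3]
gripper_width: 0.0194
```

Emit:
jog_arm(
  rows=[
    [[0,0,0,1,0,0,10],[0,0,0,2,0,0,10],[0,0,0,2,0,0,10]],
  ],
)

```text
time: 6.65
eef_pos: [0.5163, 0.1247, 0.0507]
tool_rot: [2.199, 0.05, -2.198]
contact_force: [-0.1, 0.2, -0.3]
gripper_width: 0.0192
```

Emit:
jog_arm(
  rows=[
    [[0,0,0,0,0,0,24],[0,0,0,0,0,0,40],[0,0,0,0,0,0,60],[0,0,0,0,0,0,60],[0,0,0,0,0,0,60],[0,0,0,-30,0,0,60],[0,0,0,-80,0,0,60],[0,0,0,-80,0,0,60]],
  ],
)

```text
time: 7.45
eef_pos: [0.5184, 0.1251, 0.1352]
tool_rot: [2.207, 0.052, -2.192]
contact_force: [1.0, 0.7, 0.2]
gripper_width: 0.0598
```

```bash
python3 - <<'E'
from h import *
st(); go([.515,.19,.13],2.4);go([.515,.19,.065],2.4)
s=cam("side"); 
crop(s,200,170,345,310,5,"s6")
E
```

```text
t 7.45 pos [0.5184 0.1251 0.1352] F [0.97 0.74 0.17] w 0.0598 q [-0.35  0.54  0.01  2.15 -0.01  0.45 -1.86]
axes x [ 0.007  0.002 -1.   ] y [ 0.045 -0.999 -0.002] z [-0.999 -0.045 -0.007]
yaw 2.4 turn [-179.8   -0.2   -0.6] shift [  5.3 -64.9   0.5]
yaw 182.4 turn [ 0.2 -0.4  0.1] shift [  5.3 -64.9   0.5]
yaw 2.4 turn [-179.8   -0.2   -0.6] shift [ 70.3 -64.8   0.9]
yaw 182.4 turn [ 0.2 -0.4  0.1] shift [ 70.3 -64.8   0.9]
```

View pics/s6.png

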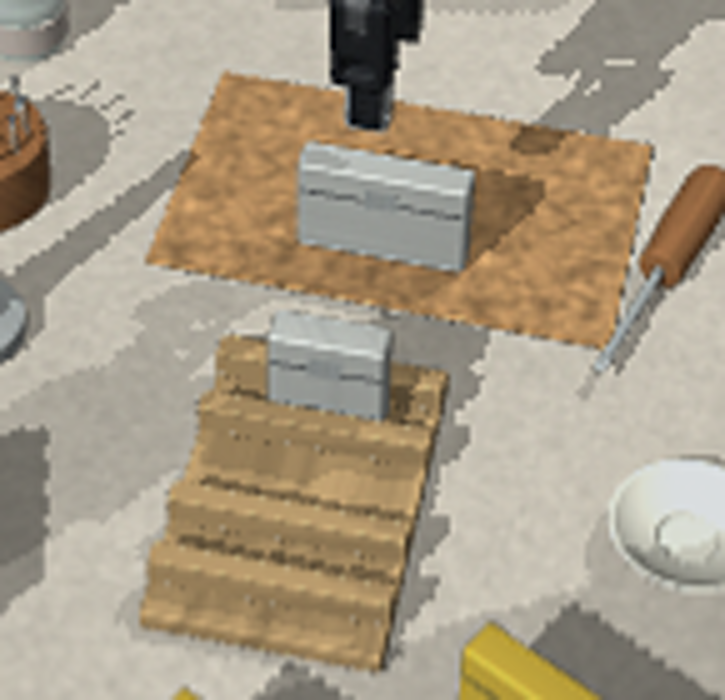

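Emit:
jog_arm(
  rows=[
    [[0,0,0,0,-40,0,0],[0,0,0,0,-66,0,0],[0,0,0,0,-66,0,0],[0,0,0,40,-66,0,0],[0,0,0,66,-66,0,0],[0,0,0,66,-66,0,0],[0,0,0,66,-50,0,0],[0,0,0,66,-35,0,0],[0,0,0,66,-25,0,0],[0,0,0,66,-17,0,0],[0,0,0,66,-9,0,0],[0,0,0,66,-1,0,0],[0,0,0,66,5,0,0],[0,0,0,66,8,0,0],[0,0,0,66,8,0,0],[0,0,0,66,8,0,0]],
  ],
)

```text
time: 9.1
eef_pos: [0.5165, 0.117, 0.0645]
tool_rot: [2.198, 0.051, -2.198]
contact_force: [-0.0, -0.5, -0.3]
gripper_width: -0.0003
```

```bash
python3 - <<'E'
from h import *
st()
s=cam("side"); 
crop(s,200,170,345,310,5,"s7")
E
```

```text
t 9.1 pos [0.5165 0.117  0.0645] F [-0.   -0.47 -0.31] w -0.0003 q [-0.33  0.66 -0.    2.18  0.01  0.29 -1.86]
axes x [-0.  0. -1.] y [ 0.046 -0.999 -0.   ] z [-0.999 -0.046  0.   ]
```

View pics/s7.png

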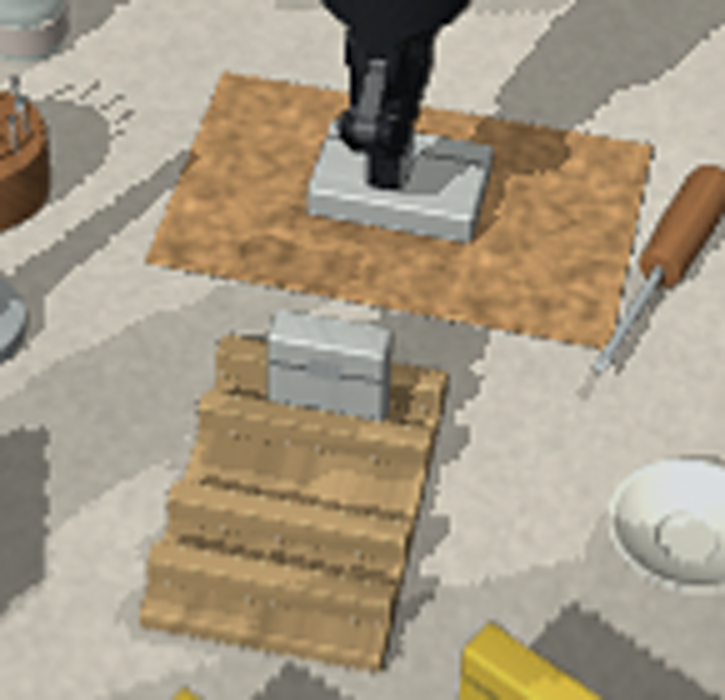

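The tin has fallen flat on the mat (crop 400,190). I'll rise and measure it.

Emit:
jog_arm(
  rows=[
    [[0,0,0,-50,0,0,0],[0,0,0,-80,10,-20,40],[0,0,0,-80,10,-20,85],[0,0,0,-80,10,-20,85],[0,0,0,-80,10,-20,85]],
  ],
)

```text
time: 9.65
eef_pos: [0.536, 0.1079, 0.1437]
tool_rot: [2.196, 0.051, -2.2]
contact_force: [-0.3, 0.1, -0.7]
gripper_width: 0.0579
```

```bash
python3 - <<'E'
from h import *
st()
s=cam("side"); 
crop(s,240,175,320,235,10,"s8"); c=cam("top"); crop(c,200,140,320,230,6,"t8")
E
```

```text
t 9.65 pos [0.536  0.1079 0.1437] F [-0.26  0.13 -0.65] w 0.0579 q [-0.3   0.54 -0.01  2.1   0.01  0.5  -1.83]
axes x [-0.002 -0.    -1.   ] y [ 0.046 -0.999  0.   ] z [-0.999 -0.046  0.002]
```

View pics/s8.png

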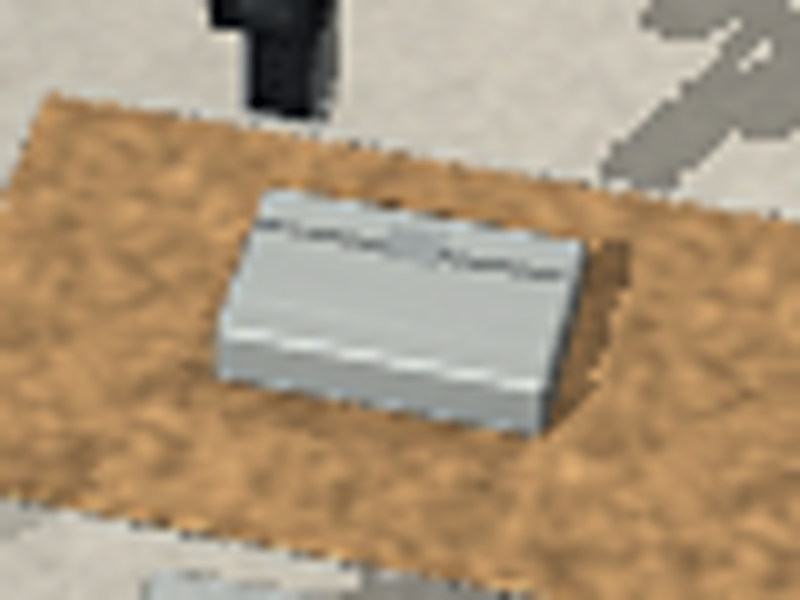

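```bash
python3 - <<'E'
from h import *
from scipy.optimize import least_squares
s=cam("side")
uv=np.array([(262,188),(585,240),(545,388),(222,335),(218,380),(540,437)],float)/10+[239.5,174.5]
M=np.array([(44,-29,23),(-44,-29,23),(-44,29,23),(44,29,23),(44,29,3),(-44,29,3)])/1000
def w(p):
    c,d=np.cos(p[2]),np.sin(p[2]); return np.c_[c*M[:,0]-d*M[:,1]+p[0],d*M[:,0]+c*M[:,1]+p[1],M[:,2]]
q=least_squares(lambda p:(proj(s,w(p))-uv).ravel(),[.515,.09,.04]); print(q.x.round(4),np.rad2deg(q.x[2]),q.fun.round(1)); x=q.x
go([x[0]+.0,x[1],.12],np.rad2deg(x[2])); st()
E
```

```text
[0.5171 0.0854 0.0659] 3.776279248712725 [ 0.  -0.6  0.4 -0.5  0.5  0.  -0.9 -0.4 -0.6  0.6  0.6  0.6]
yaw 3.776279248712725 turn [178.9  -0.   -0.2] shift [23.6 21.5 19.9]
yaw 183.7762792487127 turn [-1.1  0.1 -0. ] shift [23.6 21.5 19.9]
t 9.8 pos [0.5361 0.1079 0.1435] F [ 0.08  0.75 -0.71] w 0.0786 q [-0.3   0.54 -0.01  2.1   0.01  0.5  -1.83]
axes x [-0.002 -0.    -1.   ] y [ 0.046 -0.999  0.   ] z [-0.999 -0.046  0.002]
```

View pics/t8.png

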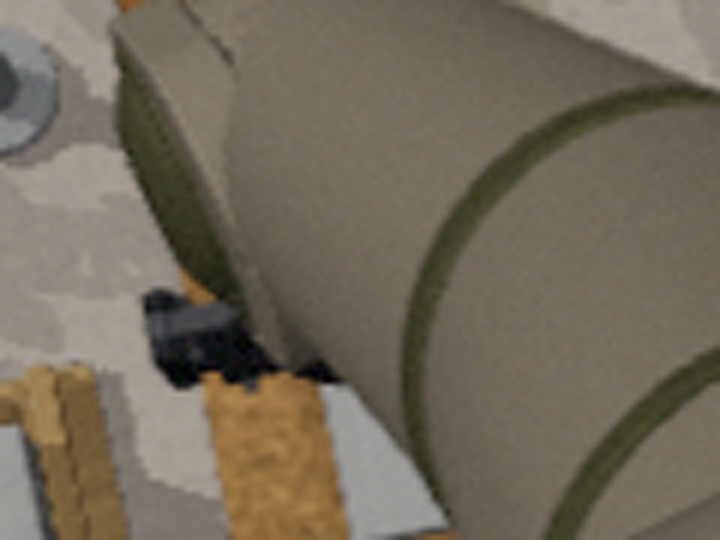

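Emit:
jog_arm(
  rows=[
    [[-1,0,0,20,22,20,85],[-1,0,0,20,22,20,85],[-1,0,0,70,22,20,85],[-1,0,0,100,22,20,85],[-1,0,0,108,22,20,85],[-1,0,0,108,22,20,85],[-1,0,0,108,22,20,85]],
  ],
)

```text
time: 10.5
eef_pos: [0.5183, 0.0849, 0.0372]
tool_rot: [2.19, 0.069, -2.189]
contact_force: [-0.0, -0.1, 1.5]
gripper_width: 0.0853
```

```bash
python3 - <<'E'
from h import *
st()
s=cam("side"); 
crop(s,240,175,320,235,10,"s9")
E
```

```text
t 10.5 pos [0.5183 0.0849 0.0372] F [-0.04 -0.13  1.51] w 0.0853 q [-0.26  0.71 -0.01  2.2   0.03  0.23 -1.8 ]
axes x [ 0.  0. -1.] y [ 0.063 -0.998 -0.   ] z [-0.998 -0.063 -0.   ]
```

View pics/s9.png

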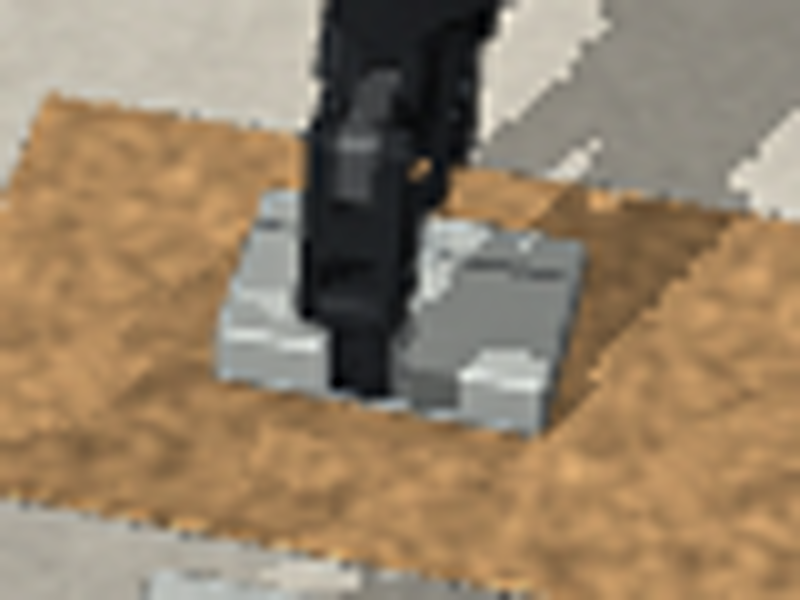

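```bash
python3 - <<'E'
from h import *
s=cam("side")
for z in (.005,.01,.015,.02,.025): print(z,((proj(s,[[.5183+.01,.1275,z],[.5183-.01,.1275,z],[.5183,.135,z]])-[239.5,174.5])*10).round().tolist())
E
```

```text
0.005 [[316.0, 433.0], [391.0, 450.0], [345.0, 461.0]]
0.01 [[316.0, 419.0], [391.0, 436.0], [346.0, 448.0]]
0.015 [[316.0, 406.0], [392.0, 422.0], [346.0, 434.0]]
0.02 [[317.0, 392.0], [392.0, 409.0], [347.0, 420.0]]
0.025 [[317.0, 378.0], [393.0, 395.0], [347.0, 407.0]]
```

Emit:
jog_arm(
  rows=[
    [[0,0,0,6,0,0,85],[0,0,0,10,0,0,85],[0,0,0,10,0,0,70],[0,0,0,10,0,0,60],[0,0,0,10,0,0,50],[0,0,0,10,0,0,45],[0,0,0,10,0,0,45],[0,0,0,10,0,0,45]],
  ],
  newtons=45,
)

```text
time: 11.4
eef_pos: [0.518, 0.0846, 0.0267]
tool_rot: [2.189, 0.069, -2.189]
contact_force: [-0.6, -0.5, 3.4]
gripper_width: 0.0568
```

Emit:
jog_arm(
  rows=[
    [[0,0,0,-10,0,0,45],[0,0,0,-40,0,0,45],[0,0,0,-85,0,0,45],[0,0,0,-130,0,0,45],[0,0,0,-130,0,0,45]],
  ],
)

```text
time: 11.9
eef_pos: [0.5202, 0.085, 0.1618]
tool_rot: [2.199, 0.071, -2.182]
contact_force: [1.4, 1.1, -3.4]
gripper_width: 0.0569
```

```bash
python3 - <<'E'
from h import *
st()
s=cam("side"); t=cam("top")
crop(s,220,100,350,235,4,"s10")
go([.634,-.172,.16],16.8)
# precise ledge/box geometry: fit combined
from scipy.optimize import least_squares
px=lambda L,x0,y0,k:np.array(L,float)/k+[x0-.5,y0-.5]
TL=px([(47,110),(158,60)],330,110,4.5)      # ledge outer end corners +y?, 
SL=px([(82,215),(80,312),(318,312)],235,80,6.5)
# box frame: x into box; far end x=-110. y left of x. 
mt=np.array([[-.110,-.038,.09],[-.110,.038,.09]]); ms=np.array([[-.110,.038,.09],[-.110,-.038,.09],[-.004,-.038,.09]])
def w(p,m):
    c,d=np.cos(p[2]),np.sin(p[2]); return np.c_[c*m[:,0]-d*m[:,1]+p[0],d*m[:,0]+c*m[:,1]+p[1],m[:,2]]
for name,ft,fs in(("top",1,0),("side",0,1),("both",1,1)):
    def r(p): return np.r_[ft*(proj(t,w(p,mt))-TL).ravel(),fs*(proj(s,w(p,ms))-SL).ravel()]
    q=least_squares(r,[.58,-.188,np.deg2rad(-163)]); print(name,q.x[:2].round(4),np.rad2deg(q.x[2]).round(2),q.fun.round(1))
E
```

```text
t 11.9 pos [0.5202 0.085  0.1618] F [ 1.44  1.09 -3.37] w 0.0569 q [-0.26  0.49 -0.02  2.14  0.02  0.5  -1.79]
axes x [ 0.008  0.002 -1.   ] y [ 0.063 -0.998 -0.001] z [-0.998 -0.063 -0.008]
yaw 16.8 turn [166.8   0.    0.2] shift [ -2.3 263.6 -99.4]
yaw 196.8 turn [-13.2  -0.1   0. ] shift [ -2.3 263.6 -99.4]
top [ 0.5783 -0.193 ] -163.27 [-0.7  0.4  0.7 -0.4  0.  -0.   0.  -0.   0.  -0. ]
side [ 0.5796 -0.1881] -162.95 [-0.   0.  -0.  -0.   0.   0.1 -0.1 -0.   0.1 -0. ]
both [ 0.5788 -0.1902] -163.98 [-1.4 -0.1  0.1 -0.5  0.7 -0.6  0.1 -0.8  0.4 -0.4]
```

View pics/s10.png

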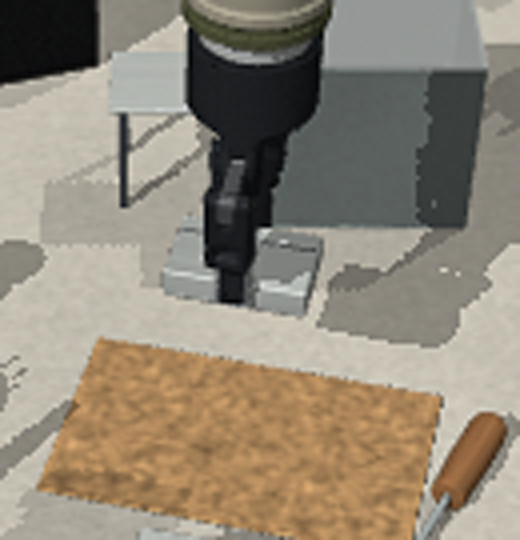

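Emit:
jog_arm(
  rows=[
    [[0,0,0,-40,0,-30,45],[-4,0,0,-40,40,-60,45],[-8,0,0,-40,80,-90,45],[-13.2,0,0,-40,125,-110,45],[-13.2,0,0,-40,170,-110,45],[-13.2,0,0,-40,215,-105,45],[-13.2,0,0,-40,264,-99,45],[-13.2,0,0,-40,264,-99,45],[-13.2,0,0,0,264,-99,45],[-13.2,0,0,25,264,-99,45],[-13.2,0,0,25,264,-99,45]],
  ],
)

```text
time: 13.1
eef_pos: [0.63, -0.1716, 0.1259]
tool_rot: [2.055, 0.309, -2.075]
contact_force: [-0.3, -0.8, -3.9]
gripper_width: 0.0568
```

```bash
python3 - <<'E'
from h import *
st()
s=cam("side"); t=cam("top")
crop(s,225,70,345,160,6,"s11"); crop(t,310,100,430,220,5,"t11")
go([.634,-.1728,.114],16.8)
E
```

```text
t 13.1 pos [ 0.63   -0.1716  0.1259] F [-0.34 -0.79 -3.91] w 0.0568 q [ 0.23  0.67 -0.08  1.86  0.09  0.63 -1.18]
axes x [-0.01   0.002 -1.   ] y [ 0.289 -0.957 -0.005] z [-0.957 -0.289  0.009]
yaw 16.8 turn [-1.8e+02 -1.0e-01  3.0e-01] shift [16.1  1.1 -1. ]
yaw 196.8 turn [0.  0.2 0.1] shift [16.1  1.1 -1. ]
```

View pics/s11.png

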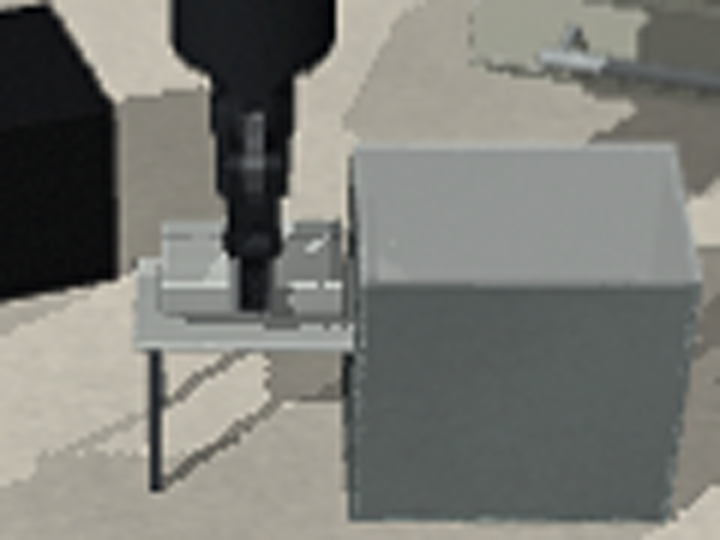

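View pics/t11.png

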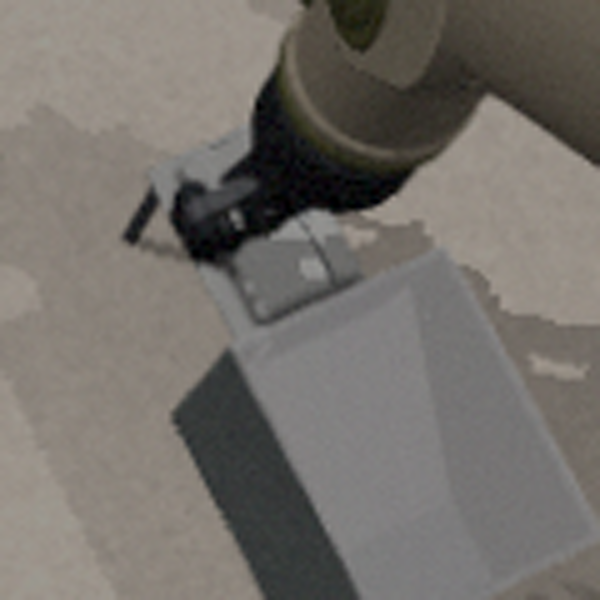

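Emit:
jog_arm(
  rows=[
    [[0,0,0,5,2,0,45],[0,0,0,9,3,0,45],[0,0,0,9,3,0,45],[0,0,0,9,3,0,45]],
  ],
)

```text
time: 13.6
eef_pos: [0.6345, -0.1754, 0.123]
tool_rot: [2.064, 0.305, -2.063]
contact_force: [0.8, -0.4, -3.6]
gripper_width: 0.0569
```

```bash
python3 - <<'E'
from h import *
st()
s=cam("side")
crop(s,240,100,310,140,11,"s12")
go([.634,-.1728,.114],16.8)
E
```

```text
t 13.6 pos [ 0.6345 -0.1754  0.123 ] F [ 0.76 -0.38 -3.6 ] w 0.0569 q [ 0.24  0.67 -0.08  1.86  0.09  0.62 -1.18]
axes x [ 0.001 -0.    -1.   ] y [ 0.289 -0.957  0.   ] z [-0.957 -0.289 -0.   ]
yaw 16.8 turn [-1.8e+02  0.0e+00 -1.0e-01] shift [ 9.  -2.6 -0.3]
yaw 196.8 turn [ 0. -0. -0.] shift [ 9.  -2.6 -0.3]
```

View pics/s12.png

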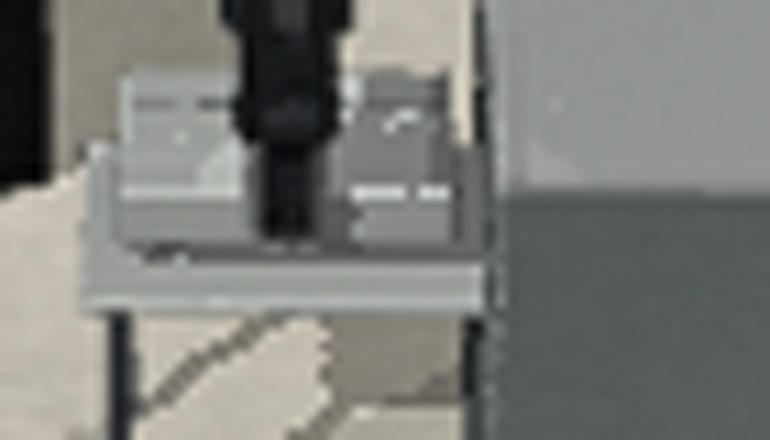

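Emit:
jog_arm(
  rows=[
    [[0,0,0,3,-3,0,45],[0,0,0,6,-3,0,45],[0,0,0,7.5,-3,0,45],[0,0,0,8.5,-3,0,45],[0,0,0,8.5,-3,0,45]],
  ],
)

```text
time: 14.15
eef_pos: [0.6335, -0.1725, 0.1139]
tool_rot: [2.064, 0.305, -2.064]
contact_force: [-0.1, -0.6, -3.7]
gripper_width: 0.0568
```

Emit:
jog_arm(
  rows=[
    [[0,0,0,1,0,0,45],[0,0,0,1,0,0,45]],
  ],
)

```text
time: 14.35
eef_pos: [0.6338, -0.1726, 0.1138]
tool_rot: [2.064, 0.305, -2.063]
contact_force: [-0.9, 0.1, 3.2]
gripper_width: 0.0569
```

```bash
python3 - <<'E'
from h import *
st()
s=cam("side")
crop(s,240,100,310,140,11,"s13")
E
```

```text
t 14.35 pos [ 0.6338 -0.1726  0.1138] F [-0.94  0.15  3.23] w 0.0569 q [ 0.23  0.68 -0.08  1.87  0.09  0.6  -1.18]
axes x [ 0.001 -0.    -1.   ] y [ 0.289 -0.957  0.   ] z [-0.957 -0.289 -0.001]
```

View pics/s13.png

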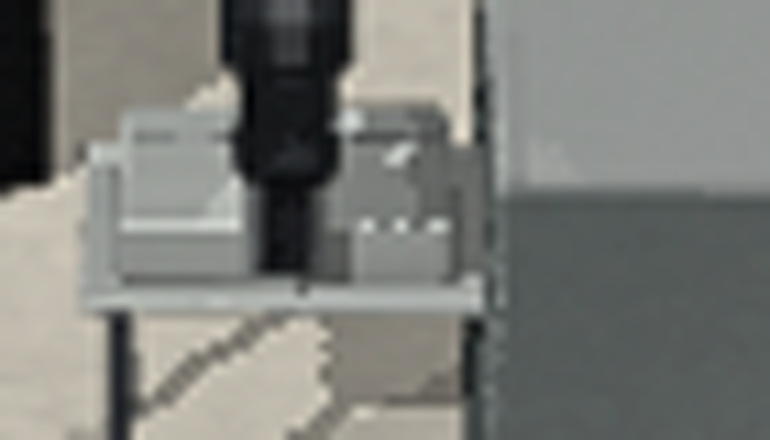

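Emit:
jog_arm(
  rows=[
    [[0,0,0,-0.5,0,0,60],[0,0,0,-0.5,0,0,66],[0,0,0,-0.5,0,0,74],[0,0,0,-0.5,0,0,74],[0,0,0,-20,0,0,74],[0,0,0,-50,0,0,60],[0,0,0,-50,0,-40,0],[0,0,0,-50,0,-72,0],[0,0,0,-50,0,-72,0],[0,0,0,-30,0,-72,0],[0,0,0,-12,0,-72,0],[0,0,0,-10,0,-72,0],[0,0,0,-10,0,-72,0]],
  ],
)

```text
time: 15.7
eef_pos: [0.7017, -0.1519, 0.1226]
tool_rot: [2.062, 0.305, -2.065]
contact_force: [0.9, 0.0, 0.1]
gripper_width: 0.0004
```

```bash
python3 - <<'E'
from h import *
st()
s=cam("side"); t=cam("top")
crop(s,230,90,310,150,10,"s14"); crop(t,310,100,430,220,5,"t14")
E
```

```text
t 15.7 pos [ 0.7017 -0.1519  0.1226] F [0.9  0.03 0.1 ] w 0.0004 q [ 0.18  0.73 -0.08  1.71  0.08  0.71 -1.22]
axes x [-0.002  0.    -1.   ] y [ 0.289 -0.957 -0.   ] z [-0.957 -0.289  0.001]
```

View pics/s14.png

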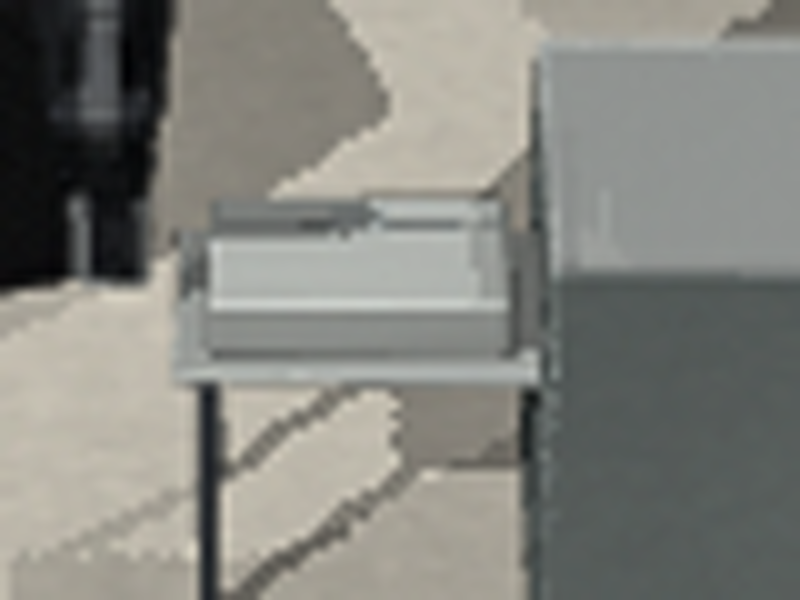

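View pics/t14.png

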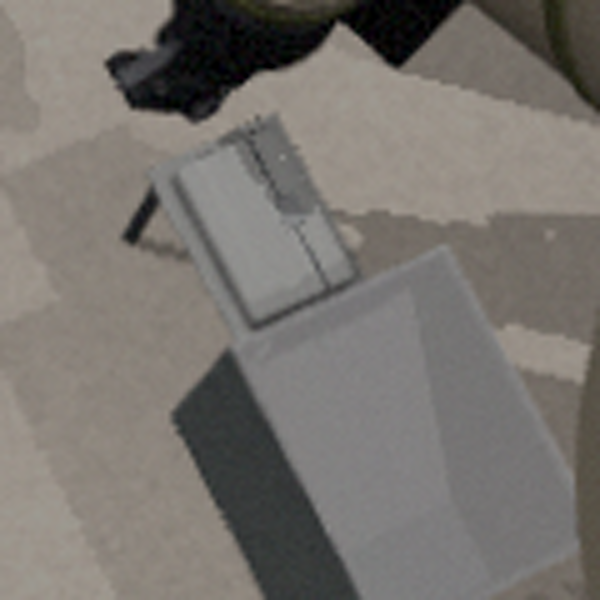

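```bash
python3 - <<'E'
from h import *
s=cam("side")
zd=np.array([-.957,-.289]);yd=np.array([.289,-.957])
for z in (.092,.096,.1,.104): print(z,[(((proj(s,[list(np.array([.7017,-.1519])+a*zd+b*yd)+[z]])-[229.5,89.5])*10).round()[0]).tolist() for a,b in((-.011,-.013),(.011,-.013),(.011,0.))])
E
```

```text
0.092 [[76.0, 321.0], [151.0, 322.0], [152.0, 296.0]]
0.096 [[75.0, 310.0], [151.0, 310.0], [152.0, 285.0]]
0.1 [[75.0, 298.0], [151.0, 299.0], [152.0, 273.0]]
0.104 [[75.0, 287.0], [150.0, 287.0], [152.0, 262.0]]
```

Emit:
jog_arm(
  rows=[
    [[0,-8,0,0,0,0,0],[0,-15,0,3,0,0,0],[0,-15,0,4,0,0,0],[0,-15,0,4,0,8,0],[0,-15,0,4,0,14,0],[0,-15,0,4,0,20,0],[0,-15,0,4,0,26,0],[0,-15,0,4,0,32,0],[0,-15,0,4,0,36,0],[0,-15,0,4,0,36,0]],
  ],
)

```text
time: 16.85
eef_pos: [0.6674, -0.1625, 0.1194]
tool_rot: [1.764, 0.26, -2.299]
contact_force: [-0.1, 0.7, 0.9]
gripper_width: 0.0004
```

```bash
python3 - <<'E'
from h import *
st()
s=cam("side"); t=cam("top")
crop(s,230,90,310,150,10,"s15"); crop(t,310,100,430,220,5,"t15")
E
```

```text
t 16.85 pos [ 0.6674 -0.1625  0.1194] F [-0.06  0.68  0.89] w 0.0004 q [ 0.12  0.78 -0.01  1.62  0.13  0.98 -1.25]
axes x [-0.248 -0.075 -0.966] y [ 0.289 -0.957  0.   ] z [-0.925 -0.279  0.259]
```

View pics/s15.png

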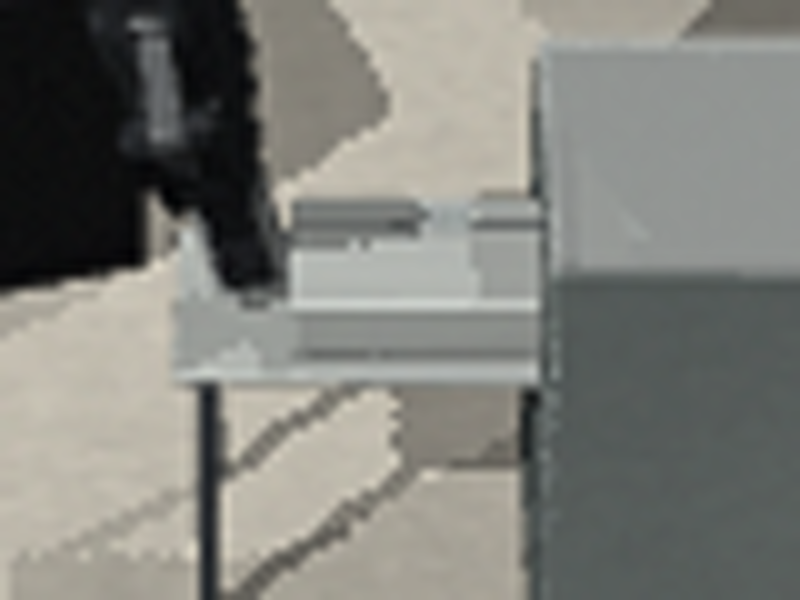

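View pics/t15.png

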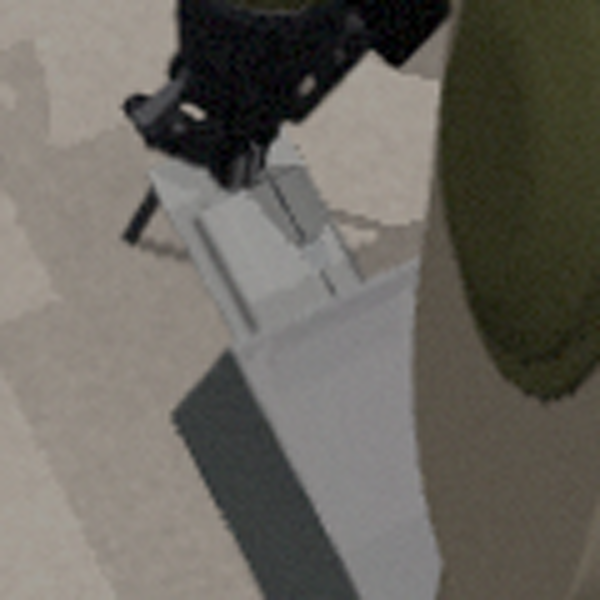

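Emit:
jog_arm(
  rows=[
    [[0,0,0,1.8,0,6.8,0],[0,0,0,3.6,0,13.5,0],[0,0,0,5.4,0,20.3,0],[0,0,0,7.2,0,27,0],[0,0,0,9.1,0,33.8,0],[0,0,0,10.9,0,40.6,0],[0,0,0,12.7,0,47.3,0],[0,0,0,14.5,0,54.1,0],[0,0,0,16.3,0,60.9,0],[0,0,0,17.6,0,65.7,0],[0,0,0,17.6,0,65.7,0],[0,0,0,17.6,0,65.7,0]],
  ],
)

```text
time: 18.15
eef_pos: [0.603, -0.1817, 0.1191]
tool_rot: [1.764, 0.261, -2.298]
contact_force: [-0.4, -1.0, -0.1]
gripper_width: -0.0
```

```bash
python3 - <<'E'
from h import *
st()
s=cam("side"); t=cam("top")
crop(s,230,80,350,160,6.5,"s16"); crop(t,310,100,430,220,5,"t16")
E
```

```text
t 18.15 pos [ 0.603  -0.1817  0.1191] F [-0.38 -1.05 -0.07] w -0.0 q [ 0.15  0.73 -0.    1.77  0.15  0.89 -1.24]
axes x [-0.247 -0.075 -0.966] y [ 0.289 -0.957  0.   ] z [-0.925 -0.279  0.259]
```

View pics/s16.png

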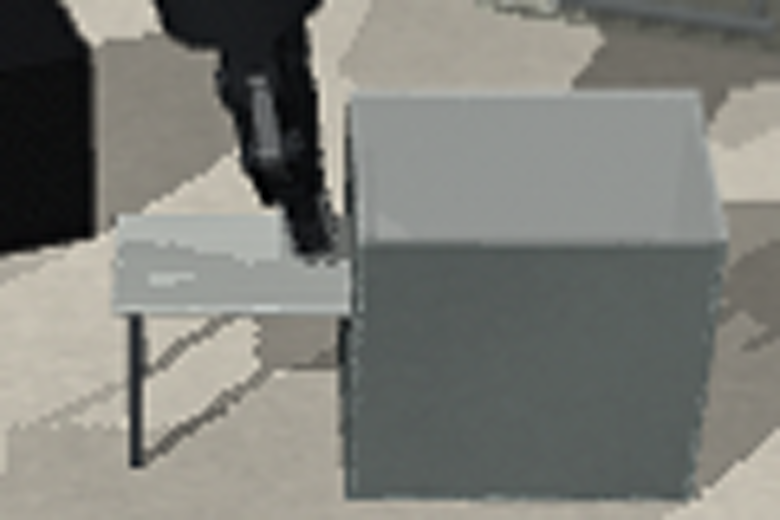

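View pics/t16.png

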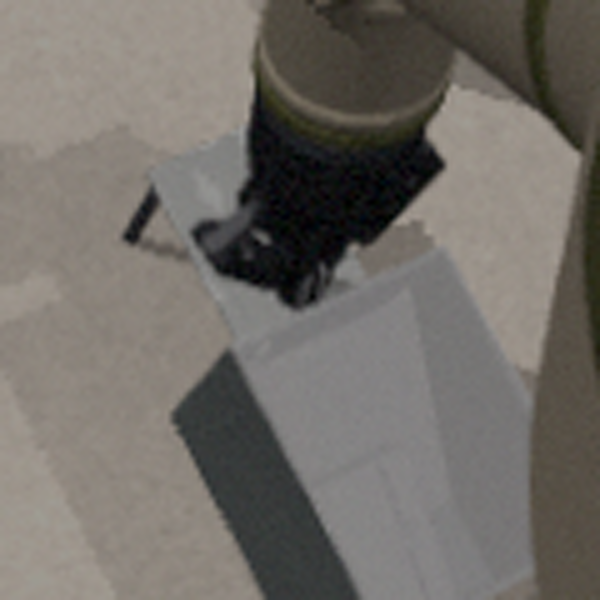

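The tin has gone through. Its outline shows through the clear roof at about (380,500) in the top crop. I'll back off and check the flap.

Emit:
jog_arm(
  rows=[
    [[0,0,0,-10,0,-38,0],[0,0,0,-40,0,-50,0],[0,8,0,-85,0,-60,0],[0,15,0,-130,0,-60,0],[0,15,0,-130,45,-50,0],[0,15,0,-130,90,-50,0],[0,15,0,-130,135,-50,0],[0,15,0,-130,180,-50,0],[0,15,0,-130,180,-50,0]],
  ],
)

```text
time: 19.15
eef_pos: [0.7324, -0.3391, 0.2308]
tool_rot: [2.065, 0.293, -2.067]
contact_force: [-0.4, -0.8, -0.7]
gripper_width: -0.0001
```

```bash
python3 - <<'E'
from h import *
st()
s=cam("side"); t=cam("top")
crop(s,170,80,350,310,2.6,"s17"); crop(t,330,110,440,240,4.5,"t17"); cv2.imwrite("pics/tfull.png",t["frame"])
uv=np.array([[0,0]])
E
```

```text
t 19.15 pos [ 0.7324 -0.3391  0.2308] F [-0.37 -0.77 -0.69] w -0.0001 q [ 0.4   0.72 -0.07  1.4   0.06  1.02 -0.97]
axes x [-0.001 -0.005 -1.   ] y [ 0.282 -0.959  0.004] z [-0.959 -0.282  0.002]
```

View pics/t17.png

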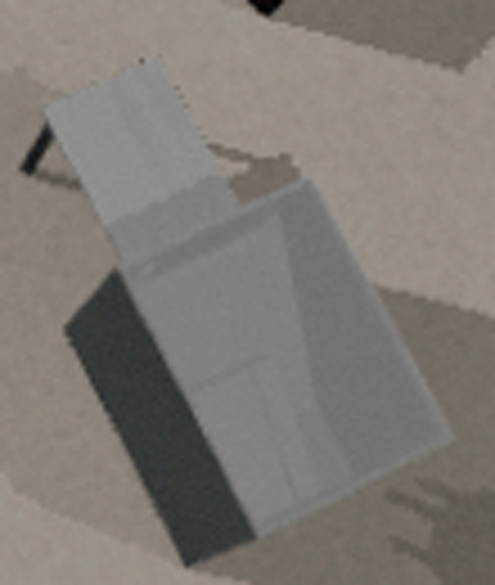

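View pics/s17.png

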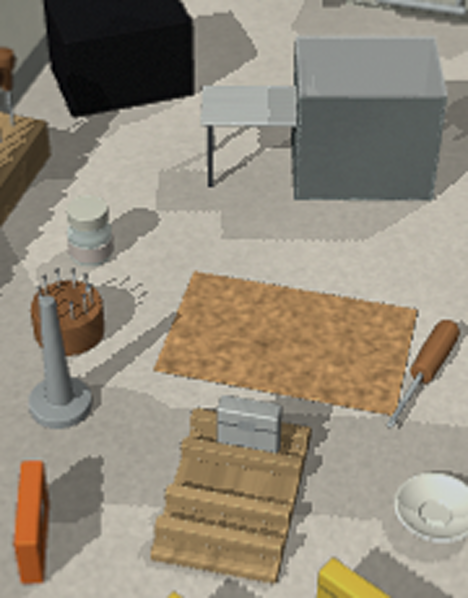

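View pics/tfull.png

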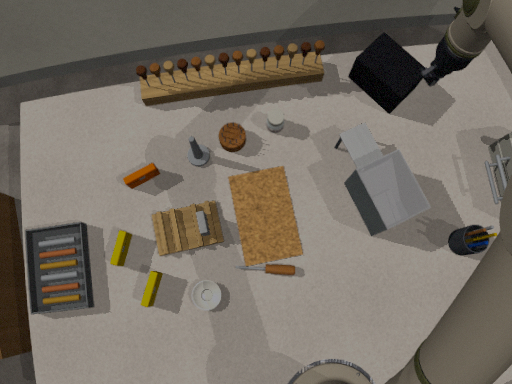

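Emit:
jog_arm(
  rows=[
    [[0,0,0,-30,0,0,0],[0,0,0,-60,0,0,0],[0,0,0,-60,0,0,0],[0,0,0,-60,0,0,0],[0,0,0,-60,0,0,0]],
  ],
)

```text
time: 19.75
eef_pos: [0.7331, -0.3288, 0.2908]
tool_rot: [2.062, 0.308, -2.065]
contact_force: [-0.6, -0.8, -0.3]
gripper_width: -0.0001
```

```bash
python3 - <<'E'
from h import *
t=cam("top"); st()
a=cv2.imread("pics/top0.png")[110:165,335:400].astype(int); b=t["frame"][110:165,335:400].astype(int)
print("mouth-region diff vs start", abs(a-b).mean().round(2), abs(a-b).max())
p=np.array([(195,385),(265,355),(330,500)])/4.5+[329.5,109.5]
w=back(t,p,.05); d=w[:,:2]-[.5793,-.1893]; print("tin outline in box frame", np.c_[d@[-.957,-.289],d@[.289,-.957]].round(3))
cv2.imwrite("pics/end.png",cv2.resize(t["frame"][110:240,330:440],None,fx=4,fy=4))
E
```

```text
t 19.8 pos [ 0.733  -0.3291  0.2905] F [-0.41 -0.14 -0.94] w -0.0002 q [ 0.39  0.68 -0.07  1.34  0.05  1.12 -0.96]
axes x [-0.002  0.001 -1.   ] y [ 0.29  -0.957 -0.002] z [-0.957 -0.29   0.001]
mouth-region diff vs start 1.59 15
tin outline in box frame [[ 0.063 -0.019]
 [ 0.065  0.026]
 [ 0.154  0.02 ]]
```

```bash
python3 - <<'E'
from station import bot
print(bot.finish_job())
E
```

```text
the job is handed in; nothing more can be done
None
```

I posted the long tin into the collection box and handed the job in at about 19.8 s, well inside the 67 s limit. `finish_job` gives no verdict, so this rests on my own checks.

**What I did:** I gripped the long tin across its thickness, lifted it out of the rack and stood it on the mat. I tipped it flat with the closed fingers and took it again across its 58 mm width. I then set it down on the ledge in line with the mouth and let go. Last, I pushed its tail with the closed fingers, tilted 15°, until it went through the flap and slid down.

**Last checks, from the pictures:**
- **Long tin:** its outline through the clear roof runs from about x = 64 mm to the far wall of the box, and it looked the same in the pictures before and after I backed off.
- **Flap:** the mouth region looks the same as at the start (mean difference 1.6 grey levels), so the flap appears shut. I could not read its angle directly.
- **Short tin, burr block, jar and mandrel:** all are upright and where they stood, judged by eye.
- **Arm:** it is clear above the bench, with wrist forces at noise level (under 1 N).

**Disagreement:** the two cameras differed by 3–8 mm in y on the tins, box and ledge. I went by the side view, which agreed with the fingertip position; in that view the tin sat centred on the ledge and went in straight.

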